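Lock the push-and-turn tub of descaling tablets and stow it in the sink caddy

TASK

A descaling tablet has been left out and its child-resistant tub stands open. Put the tablet back into the tub, fit the cap on the neck, and push it down while turning it clockwise until its lugs are past the ridges and it springs up locked; only then carry the closed tub to the sink caddy and set it down gently in it, upright. Do not tip the tub over, and leave the caddy and the other things where they stand.

Things in the scene. Friction and masses are not known exactly. Their poses are not given: they have to be found in the camera images.
- tablet_centre (a point): The loose tablet: chalk-white disc lying flat on the worktop, 26 mm across, 12 mm thick, 15 g. This point is its centre, 6 mm above its underside; z is up.
- cap_centre (a point): The tub's cap: grey ribbed shell, 65 mm across, 31 mm high, 57 g, open side down on the worktop. This point is on its axis, half-way up (15.5 mm from its lower edge and its top); z is up, x points through one of three broad outer ribs, which stand at 0, 120 and 240 degrees about z and continue as short raised bars on the top. It can be gripped across its sides at any angle.
- cap_rib (a point): Point on the outside of the cap's broad rib on its x axis, 33.5 mm from the axis, half-way up. Behind each broad rib, inside the cap, is a lug 11 mm wide (24 degrees) and 4 mm high, 3 to 7 mm above the lower edge, standing in to radius 25 mm.
- cap_disc (a joint): Spring disc under the cap's ceiling that presses on the rim of the tub's neck: 0 when free, grows as the cap is pushed down on the rim, 0.0075 m when bottomed. 2 N at first touch, then 1.2 N more per mm, 11 N at the bottom. 0.003 when locked.
- tub_mouth (a point): Centre of the open tub's mouth at its rim, 101 mm above its underside; z up, x towards the first locked bar. Mouth 40 mm across, neck 45 mm. Cap set on with its ribs over the dots: cap centre 1.5 mm below this point. Lugs on lugs (ribs not over dots): 4 mm above it. Locked: 4.5 mm below it. Pushed to the bottom: 9 mm below it.
- tub: The tub: white, round, blank paper label, loose, about 0.4 kg; body 72 mm across up to the shoulder at 73 mm, then the neck; tablets inside up to 38 mm. Origin at the centre of its underside, axes as for the mouth. Its weight and the push hold it still while the cap turns; at the stop it may turn a little.
- tub_dot (a point): One of three small round dots on the tub's shoulder, 58, 178 and 298 degrees about z from the tub's x (anticlockwise from above); this is the one at 58, 33.5 mm from the axis. They mark the middles of the 60 degree gaps between the neck's three lugs (radius 27.5 mm, 8 to 15 mm below the rim). Set the cap on with its ribs over the dots, within 15 degrees.
- tub_lock0 (a point): One of three raised bars on the tub's shoulder and upper side, the locked marks; this one on the tub's x axis, 33.5 mm from the tub's axis, 71.5 mm above its underside. From the dots the cap, pushed down 6 mm or more (9 N; 12 to 16 N is a good push), turns about 60 degrees clockwise from above to a stop, ribs over the bars; relieved, it springs up 4.5 mm into notches and holds.
- tub_lock1 (a point): Raised bar on the tub's shoulder, a locked mark, at 120 degrees about the tub's z axis from its x axis; as the first.
- tub_lock2 (a point): Raised bar on the tub's shoulder, a locked mark, at 240 degrees about the tub's z axis from its x axis; as the first.
- caddy_floor (a point): The sink caddy: open grey plastic box on the sink's drainer, 112 x 186 mm over its rim, 52 mm high, inside 88 x 162 mm, 0.35 kg, loose. This point is the middle of its inner floor, 3 mm above its underside; y runs along its long side, x along its short side, z up. The tub fits anywhere along its length with 8 mm to spare at either side.
- mug_a: White mug, upside down on the white serving tray at the back left, 78 mm across, 96 mm high; origin at its underside.
- mug_b: Second white mug, upside down on the same tray, 78 mm across, 96 mm high; origin at its underside.
- tea_caddy: White lidded tin behind the tub, 87 mm across, 105 mm high; origin at its underside.
- honey_jar: Glass jar with a metal lid behind the tub, 65 mm across, 114 mm high; origin at its underside.
- mug_c: White mug, upright on the drainer of the sink, 85 x 116 mm over its handle, 100 mm high; origin at its underside.
- teaspoon_a: Steel teaspoon lying on the worktop between cap and tablet, 130 x 26 mm, 11 mm high; origin at its underside.
- scissors: Kitchen scissors lying on the worktop at the front right, 87 x 199 mm, 9 mm high; origin at its underside.

How it is judged:
On the way, in this order (a step that is already met when the one before it is completed fails the run):
1. the tablet lies in the tub (horizontal distance between tablet_centre and tub_mouth below 0.036 m and z of tablet_centre in the frame of tub_mouth between -0.075 and -0.03 m), for 0.2 s.
2. the cap is locked on the tub, with the tablet inside, before the tub is put in the caddy (all of step 1 and z of cap_centre in the frame of tub_mouth between -0.0068 and -0.003 m and horizontal distance between cap_centre and tub_mouth below 0.004 m and angle between the z axis of cap_centre and the z axis of tub_mouth, either way round below 0.08 rad and (horizontal distance between cap_rib and tub_lock0 below 0.009 m or horizontal distance between cap_rib and tub_lock1 below 0.009 m or horizontal distance between cap_rib and tub_lock2 below 0.009 m) and horizontal distance between tub_mouth and caddy_floor above 0.12 m), for 0.2 s.
At the end, for the whole second after the job is handed in: The tub stands upright (6 degrees) on the caddy's floor, within 20 mm of its long middle line and 55 mm of its middle, caddy level; the cap is locked on it (centre 3.0 to 6.8 mm below the rim, 4 mm of the axis, ribs within about 15 degrees of the bars); the tablet is inside (all of step 1 and x of tub_mouth in the frame of caddy_floor between -0.02 and 0.02 m and y of tub_mouth in the frame of caddy_floor between -0.055 and 0.055 m and z of tub_mouth in the frame of caddy_floor below 0.106 m and angle between each of tub_mouth, caddy_floor's own z axis and vertical below 0.1 rad and z of cap_centre in the frame of tub_mouth between -0.0068 and -0.003 m and horizontal distance between cap_centre and tub_mouth below 0.004 m and angle between the z axis of cap_centre and the z axis of tub_mouth, either way round below 0.08 rad and (horizontal distance between cap_rib and tub_lock0 below 0.009 m or horizontal distance between cap_rib and tub_lock1 below 0.009 m or horizontal distance between cap_rib and tub_lock2 below 0.009 m)); the robot touches nothing.
It fails at once if the tub is tipped over (more than 40 degrees) (angle between tub_mouth's own z axis and vertical above 0.7 rad).
It fails at once if the tub is dropped or thrown into the caddy (over 0.7 m/s within it) (horizontal distance between tub_mouth and caddy_floor below 0.06 m and z of tub_mouth in the frame of caddy_floor below 0.13 m and linear speed of tub above 0.7 m/s).
It fails at once if the caddy is pushed more than 50 mm (distance of caddy_floor from where it was at the start of the episode above 0.05 m).
It fails at once if one of the other things is moved more than 40 mm (distance of any of mug_a, mug_b, tea_caddy, honey_jar, mug_c, teaspoon_a, scissors from where it was at the start of the episode above 0.04 m).
It also fails if it takes over 56 s, if anything falls off the work surface, if the arm or the gripper's body presses on something with over 40 N, if the wrist force passes 120 N, or if a joint passes its speed limit or range.

ROBOT

A 6-joint arm with a two-finger parallel gripper is mounted at the origin on a cart in front of the work surface, level with it; the furniture and walls round the work are solid. World frame = base frame: x ahead of the robot, y to its left, z up, the work surface at z = 0. Lengths are in m, angles in rad, forces in N, time in s.
With the tool pointing down it reaches from about 0.425 to 1.125 m from the base axis. Payload 14.9 kg.
Tool frame: the origin (TCP) lies at the very end of the fingers, on their centre line; the grasp point (between the pads) lies 19 mm behind it; z points along the fingers, y is the line along which they close (so a half turn about z gives the same grasp; the last joint's range is limited). The gripper opens to 91 mm and grips with 3 to 60 N. Pads are 32 mm wide; open, the fingers measure 118 mm over their backs; the gripper's body (76 mm by 178 mm) begins 60 mm behind the grasp point.
Start: joints at [1.13, 0.379, 1.734, -0, 1.028, -0.033], TCP at [0.278, 0.643, 0.214] pointing down, gripper open.
Joint ranges: [-2.77, 2.77], [-0.74, 2.19], [0, 2.66], [-1.06, 4.2], [0.31, 2.87], [-3.08, 3.08]. Speed limits (rad/s): [1.89, 1.89, 2.39, 3.14, 3.14, 3.14].

INTERFACE

Orientations are given as [roll, pitch, yaw] about the fixed x, y, z axes, in that order (R = Rz(yaw) Ry(pitch) Rx(roll)).
In Python, from station import manip gives the robot as it stands.
- The arm moves only by the tool drive_tool, never from a script. Its argument "targets" is a list that holds one entry, the list of rows, each a list of 6 numbers: the shift along the tool's x, y, z in cm, then the turn, a rotation vector about the tool's x, y, z in degrees. A call has 1 to 12 rows; each row shifts and turns the commanded pose from where the row before left it, along the tool's axes as they then stand; what a row does not reach is not made up. A row lasts 1/10 s, in which the tool goes at most 50 mm and 8.59 degrees, less where a joint would pass 70% of its speed; a pose out of reach is approached as far as the arm can. A call is refused whole if a number of a shift passes 5 or a number of a turn 8.59, either way. A call with a gripper value outside its range is refused whole. "jaw" is the finger opening in cm, from 0 to 9.12, set as the call begins (left out, the last holds). The fingers move at their own pace and stop on an object; "force" is the grip in N (left out, the last holds). Time passes only in rows, so rows that do not move let the fingers close. It gives the time, the measured TCP pose, the force, the opening and the grip force at its end, in the units of the state.
- manip.get_state(): the state, without advancing time (a new reading comes with each control period).
- manip.capture(name): name is "side" or "top" or "wrist"; returns the picture (480x640x3 uint8, red, green, blue); there is no depth.
- manip.calibration(name): a dict with "camera_matrix" (3x3 intrinsics, pixels), "distortion" ([k1, k2, p1, p2, k3] as OpenCV has them; the pictures are not rectified), "rvec" (rotation vector, rad) and "tvec" (3), from world to camera coordinates, as OpenCV has them; the wrist camera has in their place "mount" (4x4, takes a point from camera to tool coordinates, whose origin is the TCP and whose axes are the flange's). Camera axes: x right, y down, z forward; pixel columns grow to the right and rows downward; lengths in m; the calibration is good to about 2 mm. A picture is of the moment at which its call begins: read the wrist's pose just before it. calibration takes no time and is no camera call.
- manip.job_done(): hands the job in; it is judged then, once.
The state is a dict: "t": time; "qpos": joint angles; "qd": joint speeds; "joint_torque": joint torques, N m; "eef_pos": TCP position; "orientation": TCP orientation; "force": force on the tool from outside, world axes, zero at the start; "moment": the same for the moment, N m; "opening": finger opening in m; "grasp_force": force on a finger pad.
Only numpy, scipy, OpenCV 4.12 (cv2) and the standard library are available. Lean on these libraries where they do the work, as an engineer would, in place of code of your own. Each camera call takes 0.05 s, during which the arm holds its last target. There are 200 camera calls.

## Working session

There is one attempt and no reset: what is moved stays moved. The work goes in short steps, Python scripts to look and compute and a tool call to move; the robot and the scene stay as the last step left them, time stands still between calls to the robot, and variables do not carry over. Pictures are saved under pics/ and viewed, at most 10 in all, crops included, and the job is handed in when it is done.

Besides the shell and the picture viewer there is one more tool, called after "Emit:" by a JSON object that holds its "fn" and its "kwargs". drive_tool: Moves the arm, as the interface text tells. Its arguments: {"type":"object","properties":{"targets":{"type":"array"},"jaw":{"type":"number"},"force":{"type":"number"}},"required":["targets"]}

```bash
mkdir -p pics; cat > h.py <<'E'
import numpy as np, cv2
from station import manip
from scipy.spatial.transform import Rotation as R
def cam(n,st=None):
    c=manip.calibration(n);K=np.array(c["camera_matrix"],float);D=np.array(c["distortion"],float)
    if "mount" in c:
        st=st or manip.get_state();M=np.array(c["mount"])
        T=np.eye(4);T[:3,:3]=R.from_euler("xyz",st["orientation"]).as_matrix();T[:3,3]=st["eef_pos"]
        W=np.linalg.inv(T@M);return K,D,W[:3,:3],W[:3,3]
    return K,D,cv2.Rodrigues(np.array(c["rvec"],float))[0],np.array(c["tvec"],float).ravel()
def ray(C,uv):
    K,D,Rm,t=C
    p=cv2.undistortPoints(np.array(uv,float).reshape(-1,1,2),K,D).reshape(-1,2)
    return -Rm.T@t,np.c_[p,np.ones(len(p))]@Rm
def onplane(C,uv,z):
    o,d=ray(C,uv);return o+d*((z-o[2])/d[:,2])[:,None]
def proj(C,P):
    K,D,Rm,t=C;return cv2.projectPoints(np.array(P,float).reshape(-1,1,3),cv2.Rodrigues(Rm)[0],t,K,D)[0].reshape(-1,2)
def shot(n,f):
    st=manip.get_state();im=np.array(manip.capture(n));cv2.imwrite("pics/%s.png"%f,im[:,:,::-1]);return cam(n,st),im
E
python3 - <<'E'
from h import *
for n in("side","top","wrist"):
    C,_=shot(n,n+"0");print(n,-C[2].T@C[3],C[2][2],C[0][0,0])
s=manip.get_state();print(s["eef_pos"],s["orientation"],s["t"])
print(manip.calibration("wrist")["mount"])
E
```

```text
side [ 0.24579643 -0.7709966   0.80236461] [ 0.29853306  0.70904    -0.63885858] 540.0311563673755
top [ 0.3606458  -0.00854308  1.23138242] [ 0.17947625  0.0111303  -0.98369934] 551.0148554205283
wrist [0.21709216 0.66829706 0.38563268] [ 0.21819796 -0.09579798 -0.97119123] 358.11302234850314
[0.27750977 0.64234075 0.21343826] [-3.14078982e+00 -6.82387596e-06  2.73377721e+00] 0.15
[[ 7.58619075e-04 -9.71185033e-01 -2.38325527e-01  6.57412588e-02]
 [ 9.99999453e-01  9.08489906e-04 -5.19009188e-04 -2.12445759e-04]
 [ 7.20570291e-04 -2.38325003e-01  9.71185190e-01 -1.72249940e-01]
 [ 0.00000000e+00  0.00000000e+00  0.00000000e+00  1.00000000e+00]]
```

View pics/top0.png

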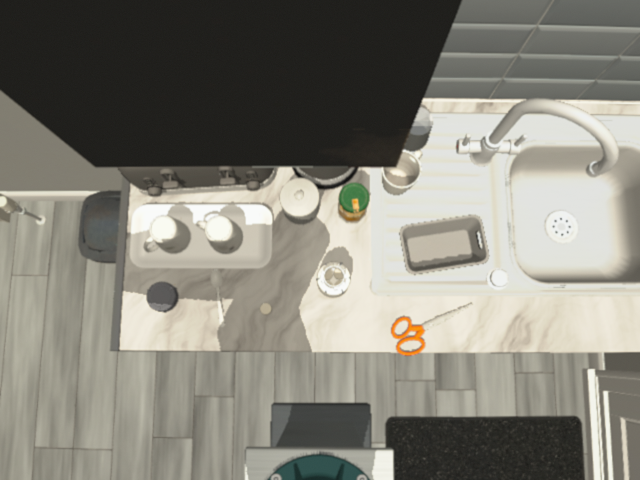

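View pics/side0.png

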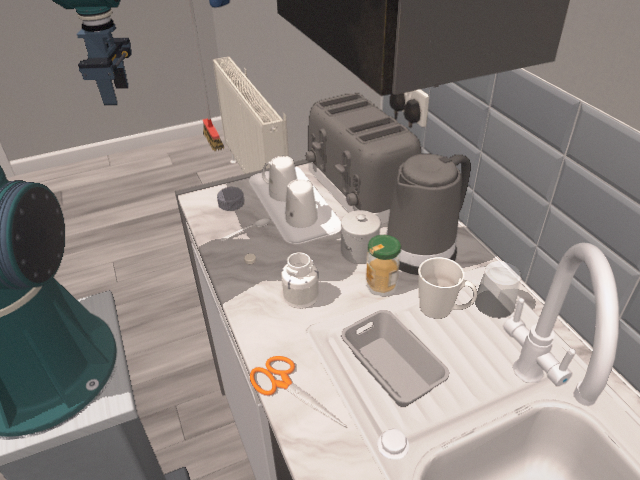

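The top view shows the tablet near (265,309), the cap at (162,296), the tub at (334,279) and the caddy at (443,243). The side view shows the cap at (231,199), the tablet at (250,259), the tub at (300,280) and the caddy at (395,357). Next I measure roughly and zoom in.

```bash
python3 - <<'E'
from h import *
C,S=cam("top"),cam("side")
t=cv2.imread("pics/top0.png");s=cv2.imread("pics/side0.png");w=cv2.imread("pics/wrist0.png")
def blob(im,seed,r,f):
    g=im.astype(int);x,y=seed;sub=g[y-r:y+r,x-r:x+r];m=f(sub).astype(np.uint8)
    n,l,st,c=cv2.connectedComponentsWithStats(m);k=l[r,r]
    if k==0:k=1+np.argmax(st[1:,4])
    return c[k]+[x-r,y-r],st[k]
dark=lambda a:a.max(2)<110
p,st=blob(t,(162,296),25,dark);print("cap top",p,st,onplane(C,p,.025))
p2,st=blob(s,(231,199),20,dark);print("cap side",p2,st,onplane(S,p2,.016))
for q in((265,309),):
    a=t[q[1]-8:q[1]+9,q[0]-9:q[0]+10];print(a.sum(2)//3)
print("tab",onplane(C,[(265.5,309)],.011),onplane(S,[(250,259)],.009))
print("tub",onplane(C,[(334,278)],.101),onplane(S,[(300,258.5)],.101))
print("caddy rim z? ",onplane(C,[(401,223),(478,214),(487,263),(408,274)],.055))
print("caddy rim side",onplane(S,[(342,345),(383,311),(447,370),(402,404)],.055))
print("tray,tea",onplane(C,[(301,190),(353,190)],.105))
z=lambda im,x,y,r,f:cv2.resize(im[y-r:y+r,x-r:x+r],(f,f),interpolation=cv2.INTER_CUBIC)
cv2.imwrite("pics/z.png",np.vstack([np.hstack([z(t,334,279,22,300),z(s,300,280,30,300)]),np.hstack([z(t,162,296,22,300),z(t,443,243,50,300)])]))
E
```

```text
cap top [162.9557377  294.31311475] [ 10  11  32  30 610] [[0.477315 0.346067 0.025   ]]
cap side [231.66518847 198.99334812] [  7   8  26  24 451] [[0.47630579 0.34713546 0.016     ]]
[[144 144 145 144 147 146 146 146 144 142 140 140 137 135 133 132 132 130
  128]
 [144 144 145 146 146 145 144 146 142 141 139 138 135 132 132 131 131 129
  128]
 [144 145 145 145 144 141 143 159 157 156 156 151 141 135 131 131 129 128
  127]
 [144 144 144 143 141 140 153 167 168 167 167 164 157 146 131 128 128 127
  127]
 [143 143 143 142 140 151 163 169 169 169 168 168 166 159 138 127 126 127
  129]
 [142 142 141 140 144 161 168 168 168 168 169 168 168 166 151 125 123 127
  129]
 [139 139 138 138 152 165 168 168 168 167 168 167 168 169 160 130 124 128
  131]
 [136 135 133 134 154 166 168 168 167 167 168 168 168 169 162 132 125 131
  135]
 [132 132 132 134 153 165 168 167 167 167 167 167 168 169 160 129 125 135
  138]
 [131 134 135 136 146 162 168 166 167 167 167 168 168 169 154 122 126 136
  140]
 [134 136 139 137 139 156 166 167 167 167 167 167 167 161 140 121 130 139
  140]
 [136 139 141 139 138 14
[... 355 characters left out ...]
32 134 135 134 136
  135]
 [140 141 142 141 139 138 135 133 132 129 128 129 133 134 135 135 134 135
  135]]
tab [[0.44757355 0.11950263 0.011     ]] [[0.44965153 0.11680711 0.009     ]]
tub [[ 0.50577389 -0.03022603  0.101     ]] [[ 0.51573713 -0.02596507  0.101     ]]
caddy rim z?  [[ 0.63342285 -0.17774757  0.055     ]
 [ 0.65449376 -0.34808737  0.055     ]
 [ 0.54543696 -0.36254073  0.055     ]
 [ 0.52092652 -0.1903953   0.055     ]]
caddy rim side [[ 0.51454638 -0.22061353  0.055     ]
 [ 0.61895584 -0.17944204  0.055     ]
 [ 0.65178833 -0.34251489  0.055     ]
 [ 0.54989838 -0.36825071  0.055     ]]
tray,tea [[ 0.69290399  0.0398596   0.105     ]
 [ 0.69320633 -0.07040961  0.105     ]]
```

View pics/z.png

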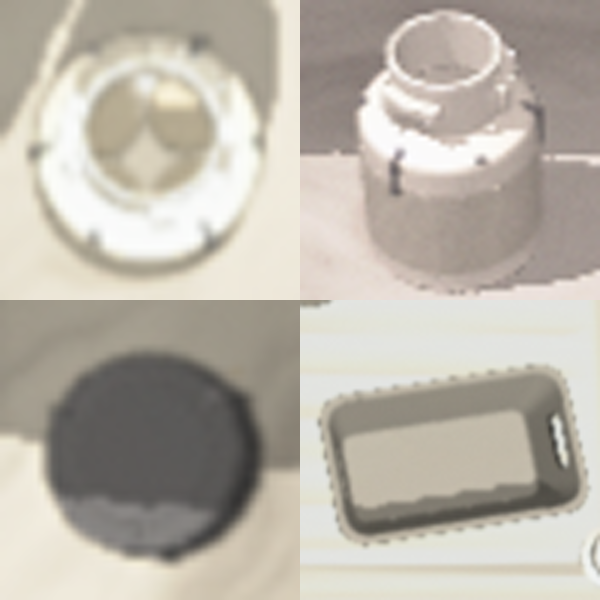

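In the crops, the locked bars sit at about -27° mod 120 in world yaw, so the dots are at about 31°. The cap ribs look to be near 66° mod 120. Next I move above the cap on the way to the tablet and look with the wrist camera.

Emit:
{"fn": "drive_tool", "kwargs": {"targets": [[[-3.75,-2.4,0.7,0,0,0],[-3.75,-2.4,0.7,0,0,0],[-3.75,-2.4,0.7,0,0,0],[-3.75,-2.4,0.7,0,0,0],[-3.75,-2.4,0.7,0,0,0],[-3.75,-2.4,0.7,0,0,0],[-3.75,-2.4,0.7,0,0,0],[-3.75,-2.4,0.7,0,0,0],[0,0,0,0,0,8],[0,0,0,0,0,8],[0,0,0,0,0,8],[0,0,0,0,0,8]]], "jaw": 6, "force": 20}}

```text
t: 1.35
eef_pos: [0.4769, 0.3471, 0.1578]
orientation: [-3.141, 0.0, 2.169]
force: [-0.8, 0.1, -0.9]
opening: 0.0598
grasp_force: 0.0
```

```bash
cat >> h.py <<'E'
def go(x,y,z,yaw=None):
    "translation in tool axes (cm) now, and turn in deg"
    s=manip.get_state();M=R.from_euler("xyz",s["orientation"]).as_matrix();p=np.array(s["eef_pos"])
    cy=np.degrees(np.arctan2(M[1,0],M[0,0]))
    print("at",p.round(4),"yaw",cy.round(2),"shift cm",(M.T@(np.array([x,y,z])-p)*100).round(2),"turn",None if yaw is None else round((cy-yaw+180)%360-180,2),"tool z",M[:,2].round(4),"q6",round(np.degrees(s["qpos"][5]),1),"t",s["t"])
E
python3 - <<'E'
from h import *
C,w=shot("wrist","w1")
go(.4485,.118,.05,105)
print(proj(C,[(.477,.346,.031)]))
E
```

```text
at [0.4768 0.3472 0.1578] yaw 123.79 shift cm [-17.47 -15.1   10.78] turn 18.79 tool z [-2.e-04 -1.e-04 -1.e+00] q6 0.0 t 1.4
[[314.01533623 230.04589551]]
```

View pics/w1.png

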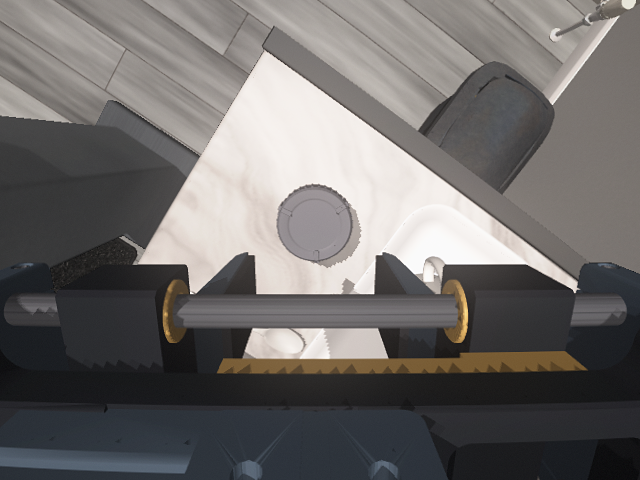

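The wrist view shows the cap centred near (316,223), with top bars at about (316,253), (287,209) and (345,208). I measure it and move on to the tablet.

Emit:
{"fn": "drive_tool", "kwargs": {"targets": [[[-2.9,-2.5,1,0,0,0],[-2.9,-2.5,1,0,0,0],[-2.9,-2.5,1,0,0,0],[-2.9,-2.5,1,0,0,0],[-2.9,-2.5,1,0,0,0],[-2.9,-2.5,1,0,0,0],[0,0,0,0,0,6],[0,0,0,0,0,6],[0,0,0,0,0,6],[0,0,0,0,0,0]]]}}

```text
t: 2.4
eef_pos: [0.4524, 0.1189, 0.0979]
orientation: [-3.142, 0.0, 1.862]
force: [0.7, 0.5, 0.6]
opening: 0.0602
grasp_force: 0.0
```

```bash
python3 - <<'E'
from h import *
# cap from w1 with pose then
st=dict(eef_pos=[.4768,.3472,.1578],orientation=[-3.141,0,2.169-0.008])
st["orientation"]=[-3.141,0,np.radians(123.79)]
C=cam("wrist",st);w=cv2.imread("pics/w1.png")
sub=w[170:280,262:375].astype(int);m=((sub.max(2)<165)&(sub.min(2)>60)).astype(np.uint8)
n,l,s,c=cv2.connectedComponentsWithStats(m);k=1+np.argmax(s[1:,4]);print(c[k]+[262,170],s[k])
for p in(c[k]+[262,170],(315,222)):print(onplane(C,[p],.031),onplane(C,[p],.02))
b=onplane(C,[(316,253),(287,209),(345,208)],.031);print(b)
ctr=b.mean(0);print("bars ctr",ctr,np.degrees(np.arctan2(*(b-ctr).T[[1,0]])))
cv2.imwrite("pics/capz.png",cv2.resize(w[170:280,262:375],(600,584),interpolation=cv2.INTER_CUBIC))
C,w=shot("wrist","w2");print("proj tab",proj(C,[(.4495,.118,.012)]))
g=w.astype(int);u,v=proj(C,[(.4495,.118,.012)])[0].astype(int)
print(w[v-60:v+60:6,u-60:u+60:6].mean(2).astype(int))
go(.4495,.118,.003,105)
E
```

```text
[314.83603452 223.51946959] [  15   14   76   84 4751]
[[0.47452986 0.35143332 0.031     ]] [[0.47577458 0.34956129 0.02      ]]
[[0.47391148 0.35260643 0.031     ]] [[0.47513346 0.35077755 0.02      ]]
[[0.48992014 0.33028979 0.031     ]
 [0.44806015 0.34873618 0.031     ]
 [0.48822053 0.3766897  0.031     ]]
bars ctr [0.47540027 0.35190522 0.031     ] [ -56.10931705 -173.38825618   62.64885345]
proj tab [[310.0815704  240.83836817]]
[[117 117 116 115 115 117 117 120 125 129 132 132 129 130 131 145 202 201
  199 205]
 [121 119 117 118 118 117 118 120 118 123 130 132 132 131 133 134 133 148
  201 201]
 [121 118 114 115 115 117 115 114 119 117 124 128 132 132 133 136 135 135
  132 194]
 [121 125 121 119 121 125 122 122 118 118 118 123 128 133 132 133 135 133
  131 134]
 [125 125 125 125 126 128 126 126 125 124 122 118 126 131 132 132 134 133
  131 133]
 [124 127 127 123 125 124 123 126 128 126 126 118 123 128 133 133 132 133
  132 132]
 [112 117 121 120 120 120 119 121 124 127 126 119 124 129 131 131 131 133
  133 129]
 [127 129 123 118 114 115 119 120 123 117  88  88 125 128 132 131 
[... 463 characters left out ...]
22 118 122 119 124 123 114 112 114 115 121 127 132 130
  128 125]
 [ 30 130 129 128 127 121 120 123 123 124 117 114 111 113 116 125 130 131
  129 125]
 [ 32 127 129 128 128 122 123 119 119 122 121 118 107 110 109 121 128 129
  128 127]
 [ 30 116 127 132 128 127 121 121 120 123 124 120 115 111 110 118 125 127
  130 128]
 [ 29 106 125 131 131 129 125 120 119 119 124 126 120 114 110 112 112 119
  125 128]
 [ 27  90 124 127 132 129 126 123 121 119 120 121 123 121 120 114 111 113
  115 118]
 [ 35  46  55  58  61  64  64  63  62  64  64  61  63  61  61  61  59  59
   58  54]]
at [0.4523 0.1189 0.0979] yaw 106.87 shift cm [-0.01 -0.29  9.49] turn 1.87 tool z [-1.e-04 -0.e+00 -1.e+00] q6 -5.0 t 2.45
```

View pics/capz.png

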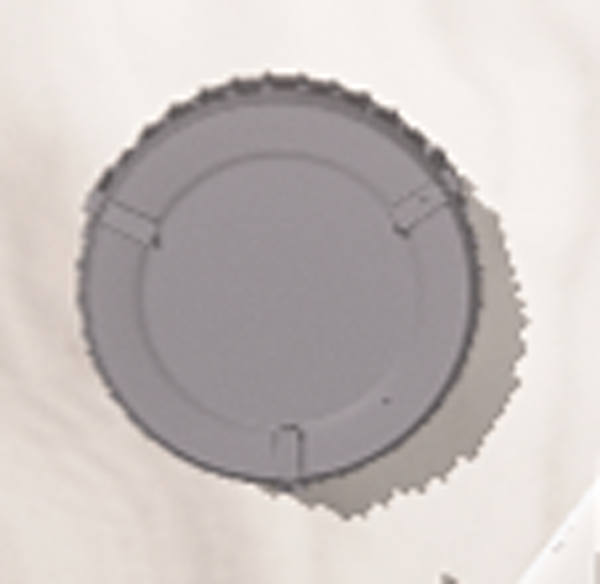

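The tablet sits where it was predicted, to within 1 mm. In the crop, the cap's top circle is centred near (280,290), with bars at (285,455), (130,220) and (425,208). I descend and grip the tablet.

Emit:
{"fn": "drive_tool", "kwargs": {"targets": [[[0,-0.3,2.5,0,0,0],[0,0,2.5,0,0,0],[0,0,2,0,0,0],[0,0,1.5,0,0,0],[0,0,1,0,0,0],[0,0,0,0,0,0]]]}}

```text
t: 3.05
eef_pos: [0.4488, 0.118, 0.002]
orientation: [-3.14, -0.0, 1.864]
force: [-0.8, -0.2, 0.7]
opening: 0.0603
grasp_force: 0.0
```

Emit:
{"fn": "drive_tool", "kwargs": {"targets": [[[0,0,0,0,0,0],[0,0,0,0,0,0],[0,0,0,0,0,0],[0,0,0,0,0,0],[0,0,0,0,0,0]]], "jaw": 2, "force": 12}}

```text
t: 3.55
eef_pos: [0.4497, 0.1182, 0.0033]
orientation: [3.141, 0.0, 1.861]
force: [-0.4, -0.1, 3.3]
opening: 0.0253
grasp_force: 12.0
```

```bash
python3 - <<'E'
from h import *
st=dict(eef_pos=[.4768,.3472,.1578],orientation=[-3.141,0,np.radians(123.79)])
C=cam("wrist",st)
c=onplane(C,[(314.7,224.6)],.031)[0];b=onplane(C,[(315.7,255.7),(286.5,211.4),(342,209.2)],.031)
print(c,np.degrees(np.arctan2(*(b-c).T[[1,0]])),np.linalg.norm(b-c,axis=1))
T=cam("top");t=np.array([[334,257+125*44/300]]);S=cam("side");print(onplane(T,t,.101),onplane(S,[(299.4,259.4)],.101))
go(.508,-.029,.15,87)
E
```

```text
[0.47495764 0.35058959 0.031     ] [ -54.36694744 -171.70515008   63.77947413] [0.02765371 0.02641364 0.02658718]
[[ 0.51132524 -0.0302241   0.101     ]] [[ 0.51367777 -0.02792859  0.101     ]]
at [0.4497 0.1182 0.0033] yaw 106.64 shift cm [-15.77   1.38 -14.67] turn 19.64 tool z [ 7.e-04  1.e-04 -1.e+00] q6 -4.8 t 3.55
```

Tablet gripped: opening is 25 mm. I lift it and move over the tub.

Emit:
{"fn": "drive_tool", "kwargs": {"targets": [[[0,0,-3,0,0,0],[0,0,-4.5,0,0,0],[0,0,-4.5,0,0,0],[-2,0.2,-3,0,0,0],[-4,0.4,-1,0,0,0],[-4,0.4,0,0,0,0],[-4,0.4,0,0,0,0],[-1.9,0.4,0,0,0,0],[0,0,0,0,0,0],[0,0,0,0,0,0]]]}}

```text
t: 4.55
eef_pos: [0.5119, -0.029, 0.1628]
orientation: [-3.141, -0.0, 1.86]
force: [0.0, 1.1, 0.3]
opening: 0.0252
grasp_force: 12.0
```

```bash
python3 - <<'E'
from h import *
C,w=shot("wrist","w3");go(.5125,-.029,.11);print(proj(C,[(.5125,-.029,.101)]),manip.get_state()["opening"])
x,y=proj(C,[(.5125,-.029,.09)])[0].astype(int);print(x,y)
cv2.imwrite("pics/tubz.png",cv2.resize(w[y-100:y+60,x-100:x+100],(800,640-40),interpolation=cv2.INTER_CUBIC))
E
```

```text
at [ 0.5117 -0.0286  0.1628] yaw 106.64 shift cm [-0.07  0.07  5.28] turn None tool z [-6.e-04  1.e-04 -1.e+00] q6 -22.4 t 4.6
[[314.99135957 249.87954595]] 0.02516395934216666
314 245
```

View pics/tubz.png

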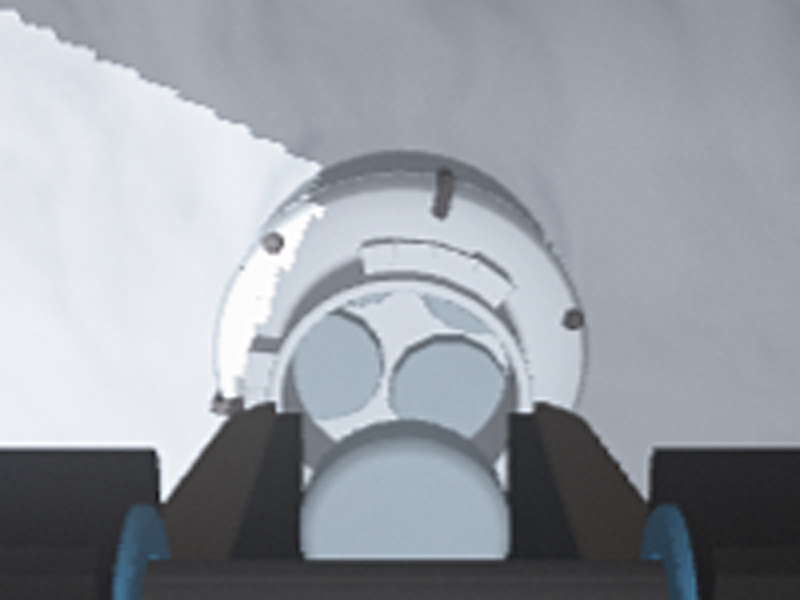

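The tub is seen clearly: rim top edge at crop (402,281), dots at (272,242) and (573,319), and a bar at (441,195). Computing the centre and angle.

```bash
python3 - <<'E'
from h import *
C=cam("wrist");f=lambda p:(214+p[0]/4,145+p[1]/3.75)
print("rim L,R,top",onplane(C,[f((272,395)),f((532,395)),f((402,281))],.101))
d=onplane(C,[f((272,242)),f((573,319))],.072);b=onplane(C,[f((441,195)),f((230,402))],.0715)
mid=d.mean(0);v=d[1]-d[0];L=np.linalg.norm(v);print("dots",d,"sep",L,"(58.0)")
n=np.array([-v[1],v[0],0])/L
for s in(1,-1):
    c=mid+s*n*16.75e-3;print("ctr",c,"dot ang",np.degrees(np.arctan2(*(d-c).T[[1,0]])),"bar",np.degrees(np.arctan2(*(b-c).T[[1,0]])))
E
```

```text
rim L,R,top [[ 0.49096056 -0.03528743  0.101     ]
 [ 0.53323985 -0.02260762  0.101     ]
 [ 0.50607828 -0.00883156  0.101     ]]
dots [[ 0.48227577 -0.01362347  0.072     ]
 [ 0.54069403 -0.01241025  0.072     ]] sep 0.05843086292111244 (58.0)
ctr [0.51113711 0.00372953 0.072     ] dot ang [-148.98344482  -28.63708069] bar [ 161.43981288 -118.32338467]
ctr [ 0.51183269 -0.02976325  0.072     ] dot ang [151.36291931  31.01655518] bar [  93.71963857 -147.5898855 ]
```

Emit:
{"fn": "drive_tool", "kwargs": {"targets": [[[-0.1,0,2.4,0,0,0],[0,0,2,0,0,0],[0,0,1,0,0,0],[0,0,0.4,0,0,0],[0,0,0,0,0,0],[0,0,0,0,0,0],[0,0,0,0,0,0]]]}}

```text
t: 5.3
eef_pos: [0.513, -0.03, 0.1057]
orientation: [3.141, 0.0, 1.861]
force: [0.5, -0.9, -0.1]
opening: 0.0252
grasp_force: 12.0
```

Emit:
{"fn": "drive_tool", "kwargs": {"targets": [[[0,0,0,0,0,0],[0,0,0,0,0,0],[0,0,0,0,0,0],[0,0,0,0,0,0],[0,0,0,0,0,0]]], "jaw": 4}}

```text
t: 5.8
eef_pos: [0.5125, -0.0301, 0.1049]
orientation: [3.142, 0.0, 1.861]
force: [0.7, 0.8, -0.4]
opening: 0.0402
grasp_force: 0.0
```

Emit:
{"fn": "drive_tool", "kwargs": {"targets": [[[0,0,-2,0,0,0],[0,0,-3,0,0,0],[0,0,-3,0,0,0],[0,0,0,0,0,0]]], "jaw": 8.8}}

```text
t: 6.2
eef_pos: [0.5146, -0.0303, 0.1885]
orientation: [3.136, 0.002, 1.861]
force: [0.7, 1.2, 0.2]
opening: 0.0692
grasp_force: 0.0
```

```bash
python3 - <<'E'
from h import *
C,w=shot("wrist","w4");print(proj(C,[(.512,-.03,.101)]));T=cam("top");t=np.array(manip.capture("top"))
x,y=proj(C,[(.512,-.03,.09)])[0].astype(int)
cv2.imwrite("pics/w4z.png",cv2.resize(w[y-80:y+60,x-70:x+70,::-1],(500,500)))
go(.4755,.349,.15,66)
E
```

```text
[[310.21814555 238.74769196]]
at [ 0.5127 -0.0301  0.1852] yaw 106.63 shift cm [37.39  7.28  3.51] turn 40.63 tool z [ 1.2e-03 -1.0e-04 -1.0e+00] q6 -22.6 t 6.3
```

View pics/w4z.png

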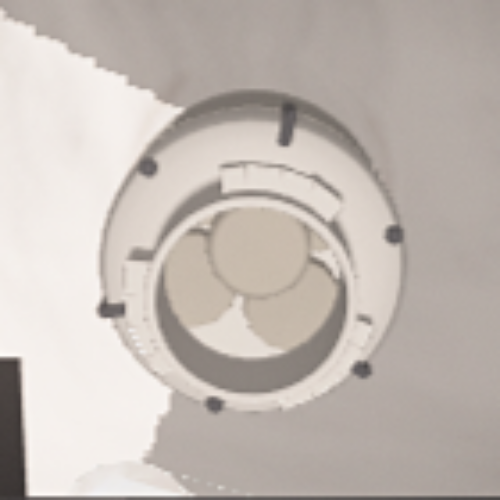

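The tablet is inside, on top of the others (crop 260,250), and the rim is where expected. Next, the cap.

Emit:
{"fn": "drive_tool", "kwargs": {"targets": [[[4.15,0.8,0.4,0,0,0],[4.15,0.8,0.4,0,0,0],[4.15,0.8,0.4,0,0,0],[4.15,0.8,0.4,0,0,0],[4.15,0.8,0.4,0,0,0],[4.15,0.8,0.4,0,0,0],[4.15,0.8,0.4,0,0,0],[4.15,0.8,0.4,0,0,0],[4.15,0.8,0.4,0,0,0]]]}}

```text
t: 7.2
eef_pos: [0.4734, 0.3497, 0.1472]
orientation: [-3.14, 0.001, 1.861]
force: [0.5, -0.0, -0.1]
opening: 0.0883
grasp_force: 0.0
```

Emit:
{"fn": "drive_tool", "kwargs": {"targets": [[[0,0,2,0,0,8.1],[0,0,2,0,0,8.1],[0,0,2,0,0,8.1],[0,0,1,0,0,8.1],[0,0,0,0,0,8.1],[0,0,0,0,0,0],[0,0,0,0,0,0]]], "jaw": 9}}

```text
t: 7.9
eef_pos: [0.4742, 0.3481, 0.0781]
orientation: [-3.141, 0.001, 1.159]
force: [0.8, -0.2, -0.1]
opening: 0.0903
grasp_force: 0.0
```

```bash
python3 - <<'E'
from h import *
C,w=shot("wrist","w5");go(.4755,.349,.004,66)
u,v=proj(C,[(.4755,.349,.031)])[0];print(u,v);x,y=int(u),int(v)
g=w[y-80:y+80,x-100:x+100].astype(int);m=((g.max(2)<175)&(g.min(2)>50)).astype(np.uint8)
n,l,s,c=cv2.connectedComponentsWithStats(m);k=1+np.argmax(s[1:,4]);print(c[k]+[x-100,y-80],s[k]+[x-100,y-80,0,0,0])
cv2.imwrite("pics/w5z.png",cv2.resize(w[y-80:y+80,x-80:x+80,::-1],(560,560)))
E
```

```text
at [0.4744 0.3482 0.0784] yaw 66.36 shift cm [0.12 0.08 7.44] turn 0.36 tool z [-6.e-04 -4.e-04 -1.e+00] q6 57.7 t 7.95
314.6401743770677 254.5561723489074
[328.34646294 261.13409068] [  214   174   200   160 20158]
```

View pics/w5z.png

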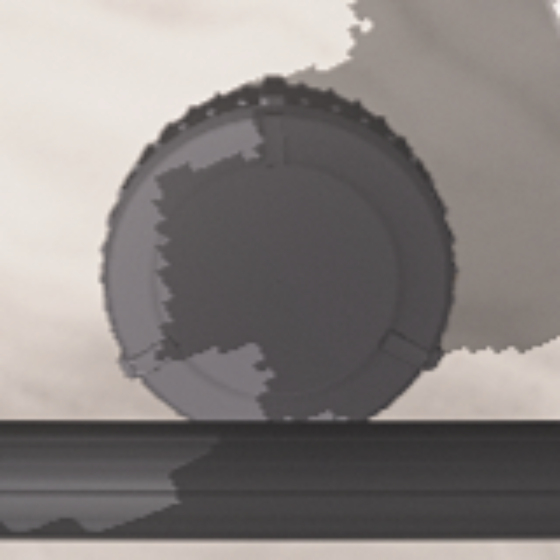

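The cap is centred between the fingers with a broad rib along tool x (crop 276,140). Descending to grip.

Emit:
{"fn": "drive_tool", "kwargs": {"targets": [[[0.1,0.1,2.5,0,0,0],[0,0,2.5,0,0,0],[0,0,1.6,0,0,0],[0,0,0.8,0,0,0],[0,0,0,0,0,0],[0,0,0,0,0,0]]]}}

```text
t: 8.55
eef_pos: [0.4763, 0.3492, 0.0056]
orientation: [3.141, -0.001, 1.155]
force: [-1.1, 0.3, 0.0]
opening: 0.0897
grasp_force: 0.0
```

Emit:
{"fn": "drive_tool", "kwargs": {"targets": [[[0,0,0,0,0,0],[0,0,0,0,0,0],[0,0,0,0,0,0],[0,0,0,0,0,0],[0,0,0,0,0,0],[0,0,0,0,0,0]]], "jaw": 5.5, "force": 45}}

```text
t: 9.15
eef_pos: [0.4761, 0.3491, 0.0054]
orientation: [3.141, -0.0, 1.154]
force: [-0.6, -0.9, 6.8]
opening: 0.0648
grasp_force: 45.0
```

Emit:
{"fn": "drive_tool", "kwargs": {"targets": [[[0,0,-2,0,0,0],[0,0,-4,0,0,0],[0,0,-4.5,0,0,0],[0,0,-4,0,0,0],[0,0,-1.5,0,0,0],[0,0,0,0,0,8.5],[0,0,0,0,0,8.5],[0,0,0,0,0,8.5],[0,0,0,0,0,8.5],[0,0,0,0,0,0]]]}}

```text
t: 10.15
eef_pos: [0.4756, 0.3487, 0.1643]
orientation: [3.142, 0.001, 0.558]
force: [0.1, -0.3, -1.1]
opening: 0.0647
grasp_force: 45.0
```

```bash
python3 - <<'E'
from h import *
go(.512,-.030,.13,31)
E
```

```text
at [0.4756 0.3487 0.1643] yaw 31.99 shift cm [-16.97  34.05   3.44] turn 0.99 tool z [-8.e-04 -5.e-04 -1.e+00] q6 92.0 t 10.15
```

Emit:
{"fn": "drive_tool", "kwargs": {"targets": [[[-1.9,3.8,0,0,0,0],[-1.9,3.8,0,0,0,0],[-1.9,3.8,0,0,0,0],[-1.9,3.8,0,0,0,0],[-1.9,3.8,0,0,0,0],[-1.9,3.8,0,0,0,0],[-1.9,3.8,0,0,0,0],[-1.9,3.8,0,0,0,0],[-1.8,3.6,3,0,0,1],[0,0,0,0,0,0],[0,0,0,0,0,0],[0,0,0,0,0,0]]]}}

```text
t: 11.35
eef_pos: [0.5129, -0.0286, 0.1353]
orientation: [3.142, -0.0, 0.546]
force: [0.0, 0.1, -0.1]
opening: 0.0652
grasp_force: 45.0
```

```bash
python3 - <<'E'
from h import *
go(.512,-.030,.0894,31)
E
```

```text
at [ 0.5129 -0.0286  0.1353] yaw 31.29 shift cm [-0.15  0.08  4.59] turn 0.29 tool z [ 1.e-04  1.e-04 -1.e+00] q6 52.9 t 11.35
```

Emit:
{"fn": "drive_tool", "kwargs": {"targets": [[[-0.15,0.08,1.5,0,0,0],[0,0,1,0,0,0],[0,0,0.6,0,0,0],[0,0,0.4,0,0,0],[0,0,0.3,0,0,0],[0,0,0.2,0,0,0],[0,0,0,0,0,0],[0,0,0,0,0,0]]]}}

```text
t: 12.15
eef_pos: [0.512, -0.0307, 0.0952]
orientation: [3.141, -0.0, 0.543]
force: [-0.2, 0.3, -1.2]
opening: 0.065
grasp_force: 45.0
```

Emit:
{"fn": "drive_tool", "kwargs": {"targets": [[[0,0,0.2,0,0,0],[0,0,0.2,0,0,0],[0,0,0.15,0,0,0],[0,0,0,0,0,0],[0,0,0,0,0,0]]]}}

```text
t: 12.65
eef_pos: [0.5119, -0.0307, 0.0895]
orientation: [-3.141, 0.0, 0.543]
force: [-0.4, -0.3, -0.3]
opening: 0.0648
grasp_force: 45.0
```

No lug contact, so the cap is on at the dots. Pushing down.

Emit:
{"fn": "drive_tool", "kwargs": {"targets": [[[0,0,0.25,0,0,0],[0,0,0.25,0,0,0],[0,0,0.2,0,0,0],[0,0,0,0,0,0],[0,0,0,0,0,0]]]}}

```text
t: 13.15
eef_pos: [0.5121, -0.0307, 0.0827]
orientation: [3.142, -0.0, 0.543]
force: [-3.3, 0.3, 9.7]
opening: 0.0648
grasp_force: 45.0
```

Emit:
{"fn": "drive_tool", "kwargs": {"targets": [[[0,0,0.1,0,0,0],[0,0,0,0,0,0],[0,0,0,0,0,6],[0,0,0,0,0,6],[0,0,0,0,0,6],[0,0,0,0,0,6],[0,0,0,0,0,6],[0,0,0,0,0,0]]]}}

```text
t: 13.95
eef_pos: [0.5126, -0.0307, 0.082]
orientation: [3.141, -0.001, 0.016]
force: [-1.6, 0.2, 10.2]
opening: 0.0647
grasp_force: 45.0
```

```bash
python3 -c "
from h import *
go(.512,-.030,.0815,-27);s=manip.get_state();print(s['moment'],s['force'])"
```

```text
at [ 0.5126 -0.0307  0.082 ] yaw 0.92 shift cm [-0.06 -0.07  0.05] turn 27.92 tool z [ 1.2e-03 -1.0e-04 -1.0e+00] q6 83.0 t 13.95
[ 0.04931685  0.36365629 -0.13119623] [-1.61291654  0.22134013 10.22318041]
```

Emit:
{"fn": "drive_tool", "kwargs": {"targets": [[[0,0,0.05,0,0,6],[0,0,0,0,0,6],[0,0,0,0,0,6],[0,0,0,0,0,5],[0,0,0,0,0,4],[0,0,0,0,0,3],[0,0,0,0,0,0],[0,0,0,0,0,0]]]}}

```text
t: 14.75
eef_pos: [0.5129, -0.0308, 0.0818]
orientation: [-3.141, -0.002, -0.504]
force: [-1.8, 0.5, 13.7]
opening: 0.0648
grasp_force: 45.0
```

```bash
python3 -c "
from h import *
go(.512,-.030,.0815,-29);s=manip.get_state();print(s['moment'],s['force'])"
```

```text
at [ 0.5129 -0.0308  0.0818] yaw -28.88 shift cm [-0.11 -0.02  0.03] turn 0.12 tool z [ 1.7e-03 -1.0e-04 -1.0e+00] q6 112.8 t 14.75
[ 0.11765014  0.40723621 -0.07348496] [-1.80036814  0.45195086 13.65836247]
```

Emit:
{"fn": "drive_tool", "kwargs": {"targets": [[[0,0,0,0,0,2],[0,0,0,0,0,2],[0,0,0,0,0,0],[0,0,0,0,0,0]]]}}

```text
t: 15.15
eef_pos: [0.513, -0.0308, 0.0818]
orientation: [-3.141, -0.002, -0.574]
force: [-1.4, -0.1, 11.7]
opening: 0.0647
grasp_force: 45.0
```

```bash
python3 -c "
from h import *
go(.512,-.030,.0815,-29);s=manip.get_state();print(s['moment'],s['force'])"
```

```text
at [ 0.513  -0.0308  0.0818] yaw -32.86 shift cm [-0.13 -0.02  0.03] turn -3.86 tool z [ 1.9e-03 -3.0e-04 -1.0e+00] q6 116.8 t 15.15
[-0.03690531  0.38785099  0.02523691] [-1.38623584 -0.05990616 11.65115775]
```

Emit:
{"fn": "drive_tool", "kwargs": {"targets": [[[0,0,-0.15,0,0,0],[0,0,-0.15,0,0,0],[0,0,-0.15,0,0,0],[0,0,0,0,0,0],[0,0,0,0,0,0]]]}}

```text
t: 15.65
eef_pos: [0.5117, -0.0307, 0.0853]
orientation: [3.141, 0.0, -0.574]
force: [-0.1, -0.9, -0.3]
opening: 0.0652
grasp_force: 45.0
```

Emit:
{"fn": "drive_tool", "kwargs": {"targets": [[[0,0,-0.1,0,0,0],[0,0,-0.1,0,0,0],[0,0,0,0,0,0],[0,0,0,0,0,0]]]}}

```text
t: 16.05
eef_pos: [0.5118, -0.0307, 0.0875]
orientation: [3.141, 0.0, -0.574]
force: [-1.1, -0.2, -4.1]
opening: 0.065
grasp_force: 45.0
```

At relief the arm feels the tub's weight (−4 N), so the cap is locked. I set the tub back down, release, back off and check the alignment by eye.

Emit:
{"fn": "drive_tool", "kwargs": {"targets": [[[0,0,0.15,0,0,0],[0,0,0,0,0,0],[0,0,0,0,0,0]]]}}

```text
t: 16.35
eef_pos: [0.512, -0.0308, 0.0862]
orientation: [-3.142, -0.0, -0.574]
force: [-2.0, -0.5, 1.8]
opening: 0.0649
grasp_force: 45.0
```

Emit:
{"fn": "drive_tool", "kwargs": {"targets": [[[0,0,0,0,0,0],[0,0,0,0,0,0],[0,0,0,0,0,0],[0,0,0,0,0,0],[0,0,-2,0,0,0],[0,0,-3,0,0,0],[0,0,-3.5,0,0,0],[0,0,-1,0,0,0],[0,0,0,0,0,0],[0,0,0,0,0,0]]], "jaw": 9}}

```text
t: 17.35
eef_pos: [0.5114, -0.0306, 0.1802]
orientation: [3.141, 0.001, -0.574]
force: [0.0, 0.9, -0.1]
opening: 0.0902
grasp_force: 0.0
```

```bash
python3 - <<'E'
from h import *
C,w=shot("wrist","w6");S,s=shot("side","s6");go(.512,-.030,.0815,-29)
p=proj(C,[(.512,-.031,.112),(.512,-.031,.0965)]);print(p);x,y=p[0].astype(int)
a=cv2.resize(w[y-70:y+70,x-70:x+70,::-1],(560,560),interpolation=cv2.INTER_CUBIC)
b=cv2.resize(s[240:310,265:335,::-1],(240,240),interpolation=cv2.INTER_CUBIC)
o=np.zeros((560,800,3),np.uint8);o[:,:560]=a;o[:240,560:]=b;cv2.imwrite("pics/lock.png",o)
E
```

```text
at [ 0.5111 -0.0306  0.1796] yaw -32.86 shift cm [ 0.06 -0.11  9.81] turn -3.86 tool z [-2.1e-03  2.0e-04 -1.0e+00] q6 116.8 t 17.45
[[314.41310116 248.90114057]
 [314.4163218  243.26324706]]
```

View pics/lock.png

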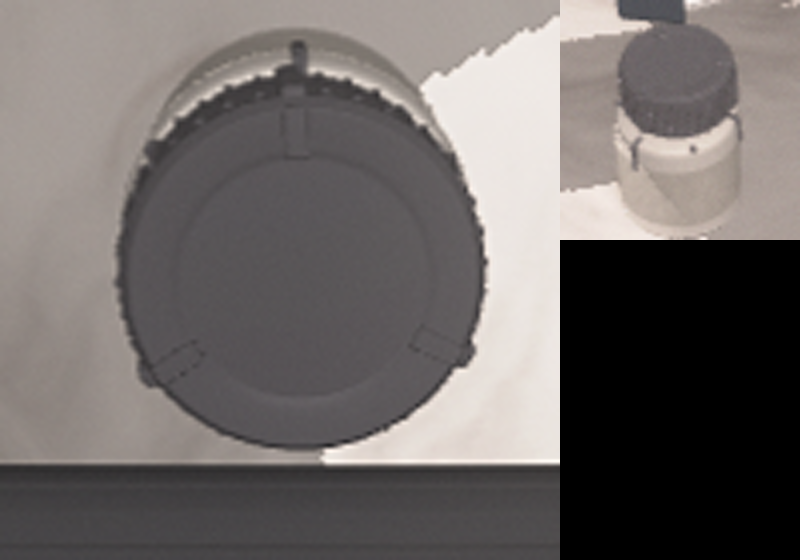

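The rib sits right over the bar (crop 295,130 and 299,55), and the side view shows the cap seated, so it is locked. Before carrying the tub I look over the caddy with the empty gripper.

Emit:
{"fn": "drive_tool", "kwargs": {"targets": [[[2,2.7,-1,0,0,0],[2,2.7,-1,0,0,0],[2,2.7,-1,0,0,0],[2,2.7,-1,0,0,0],[2,2.7,-1,0,0,0],[2,2.7,-1,0,0,0],[0,0,0,0,0,0],[0,0,0,0,0,0],[0,0,0,0,0,0]]]}}

```text
t: 18.35
eef_pos: [0.5242, -0.231, 0.2398]
orientation: [3.141, 0.002, -0.573]
force: [-0.8, 0.6, -0.9]
opening: 0.0899
grasp_force: 0.0
```

```bash
python3 - <<'E'
from h import *
C,w=shot("wrist","w7");go(.512,-.030,.0815,-29)
print(proj(C,[(.586,-.273,.003)]))
E
```

```text
at [ 0.5243 -0.2309  0.24  ] yaw -32.82 shift cm [-11.9  -16.21  15.87] turn -3.82 tool z [-1.5e-03  8.0e-04 -1.0e+00] q6 96.7 t 18.4
[[316.11870677 143.31405923]]
```

View pics/w7.png

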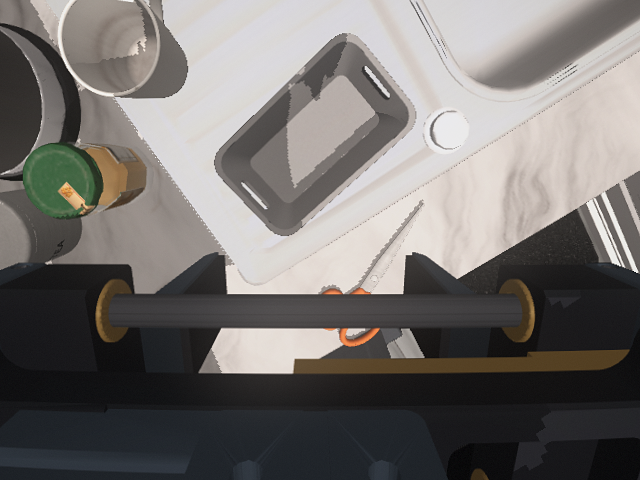

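The caddy is clear: rim about (215–415, 33–236), inner floor about (250–380, 75–203). I fit rectangles to it.

```bash
python3 - <<'E'
from h import *
st=dict(eef_pos=[.5243,-.2309,.24],orientation=[3.141,0.002,np.radians(-32.82)])
for nm,C,f,bx,seed in(("wrist",cam("wrist",st),"w7",(205,25,425,245),(316,143)),("top",cam("top"),"top0",(392,205,496,284),(443,243))):
    im=cv2.imread("pics/%s.png"%f).astype(int);x0,y0,x1,y1=bx
    for th in(150,165,180):
        m=(im[y0:y1,x0:x1].mean(2)<th).astype(np.uint8);m=cv2.morphologyEx(m,cv2.MORPH_OPEN,np.ones((3,3)));m=cv2.morphologyEx(m,cv2.MORPH_CLOSE,np.ones((5,5)))
        cs,_=cv2.findContours(m,cv2.RETR_EXTERNAL,cv2.CHAIN_APPROX_NONE);c=max(cs,key=cv2.contourArea)[:,0]+[x0,y0]
        for z in(.045,.055):
            P=onplane(C,c,z)[:,:2];print(nm,th,z,cv2.minAreaRect((P*1000).astype(np.float32)))
F=onplane(cam("wrist",st),[(347,75),(380,117),(297,203),(250,163)],.003);print("floor",F,F.mean(0))
E
```

```text
wrist 150 0.045 ((589.8740844726562, -269.0616760253906), (113.82862854003906, 185.73648071289062), 9.72799301147461)
wrist 150 0.055 ((589.6424560546875, -269.0235595703125), (110.72799682617188, 180.6771240234375), 9.727948188781738)
wrist 165 0.045 ((589.88232421875, -269.11016845703125), (113.82862854003906, 185.8833465576172), 9.72799301147461)
wrist 165 0.055 ((589.6505737304688, -269.07073974609375), (110.72799682617188, 180.81996154785156), 9.727948188781738)
wrist 180 0.045 ((589.9100952148438, -271.83001708984375), (115.06840515136719, 190.95608520507812), 9.440071105957031)
wrist 180 0.055 ((589.6776123046875, -271.71649169921875), (111.93406677246094, 185.7545623779297), 9.440073013305664)
top 150 0.045 ((588.6826782226562, -272.47381591796875), (100.65474700927734, 175.55677795410156), 8.66388988494873)
top 150 0.055 ((586.7605590820312, -270.2491760253906), (99.80632781982422, 174.07701110839844), 8.663866996765137)
top 165 0.045 ((589.6495971679688, -272.3568115234375), (103.76085662841797, 177.01773071289062), 8.942723274230957)
top 165 0.055 ((587.71923828125, -270.13311767578125), (102.88626861572266, 175.52566528320312), 8.942692756652832)
top 180 0.045 ((588.761962890625, -271.2261657714844), (111.2262191772461, 184.72862243652344), 9.378747940063477)
top 180 0.055 ((586.8392333984375, -269.01202392578125), (110.2886962890625, 183.17153930664062), 9.378764152526855)
floor [[ 0.62799026 -0.33911208  0.003     ]
 [ 0.57189154 -0.34687877  0.003     ]
 [ 0.54187737 -0.21845426  0.003     ]
 [ 0.60823948 -0.19902445  0.003     ]] [ 0.58749966 -0.27586739  0.003     ]
```

```bash
python3 - <<'E'
from h import *
st=dict(eef_pos=[.5111,-.0306,.1796],orientation=[3.141,0.001,-.574])
print(onplane(cam("wrist",st),[(320,247.25)],.112))
S,T=cam("side"),cam("top");im=np.array(manip.capture("top")).astype(int)
c0=proj(T,[(.511,-.031,.112)])[0].astype(int);x,y=c0
m=(im[y-25:y+25,x-25:x+25].max(2)<125).astype(np.uint8)
n,l,s,c=cv2.connectedComponentsWithStats(m);k=l[25,25];print(s[k],onplane(T,[c[k]+[x-25,y-25]],.109))
go(.511,-.033,.16)
E
```

```text
[[ 0.51064964 -0.03494841  0.112     ]]
[  8  12  35  32 779] [[ 0.5090655  -0.03198318  0.109     ]]
at [ 0.5245 -0.2309  0.2403] yaw -32.81 shift cm [-11.84 -15.9    8.04] turn None tool z [-1.1e-03  6.0e-04 -1.0e+00] q6 96.7 t 18.45
```

Emit:
{"fn": "drive_tool", "kwargs": {"targets": [[[-2,-2.65,0,0,0,0],[-2,-2.65,1,0,0,0],[-2,-2.65,1,0,0,0],[-2,-2.65,1,0,0,0],[-2,-2.65,1,0,0,0],[-1.9,-2.6,2,0,0,0],[0,0,1,0,0,0],[0,0,0,0,0,0],[0,0,0,0,0,0]]], "jaw": 9.1}}

```text
t: 19.35
eef_pos: [0.511, -0.0345, 0.1713]
orientation: [3.142, -0.0, -0.573]
force: [0.6, 0.1, 0.3]
opening: 0.0909
grasp_force: 0.0
```

```bash
python3 - <<'E'
from h import *
go(.510,-.0335,.086)
E
```

```text
at [ 0.511  -0.0345  0.1713] yaw -32.86 shift cm [-0.14 -0.03  8.53] turn None tool z [-0.e+00 -1.e-04 -1.e+00] q6 116.4 t 19.35
```

Emit:
{"fn": "drive_tool", "kwargs": {"targets": [[[-0.1,0,2.5,0,0,0],[0,0,2.5,0,0,0],[0,0,2,0,0,0],[0,0,1,0,0,0],[0,0,0.5,0,0,0],[0,0,0,0,0,0]]]}}

```text
t: 19.95
eef_pos: [0.5103, -0.034, 0.0863]
orientation: [-3.142, -0.0, -0.574]
force: [-0.4, 0.7, -0.4]
opening: 0.0908
grasp_force: 0.0
```

Emit:
{"fn": "drive_tool", "kwargs": {"targets": [[[0,0,0,0,0,0],[0,0,0,0,0,0],[0,0,0,0,0,0],[0,0,0,0,0,0],[0,0,0,0,0,0],[0,0,0,0,0,0]]], "jaw": 5.5, "force": 50}}

```text
t: 20.55
eef_pos: [0.5104, -0.0336, 0.0864]
orientation: [-3.141, -0.001, -0.574]
force: [1.3, 1.1, 4.1]
opening: 0.0653
grasp_force: 49.9
```

Emit:
{"fn": "drive_tool", "kwargs": {"targets": [[[0,0,-0.5,0,0,0],[0,0,-1,0,0,0],[0,0,-2,0,0,0],[0,0,-3,0,0,0],[0,0,-2.5,0,0,0],[0,0,-1,0,0,0],[0,0,0,0,0,0],[0,0,0,0,0,0]]]}}

```text
t: 21.35
eef_pos: [0.5094, -0.0336, 0.1852]
orientation: [3.141, 0.001, -0.574]
force: [-0.6, 0.3, -4.2]
opening: 0.0651
grasp_force: 49.8
```

```bash
python3 - <<'E'
from h import *
go(.588,-.270,.2)
E
```

```text
at [ 0.5094 -0.0336  0.1852] yaw -32.87 shift cm [19.43 15.59 -1.49] turn None tool z [-1.e-03  1.e-04 -1.e+00] q6 116.5 t 21.35
```

Tub lifted (4.2 N). Carrying it to the caddy.

Emit:
{"fn": "drive_tool", "kwargs": {"targets": [[[1,0.8,0,0,0,0],[2,1.6,0,0,0,0],[2.2,1.8,0,0,0,0],[2.2,1.8,0,0,0,0],[2.2,1.8,0,0,0,0],[2.2,1.8,0,0,0,0],[2.2,1.8,0,0,0,0],[2.2,1.7,0,0,0,0],[2,1.6,0,0,0,0],[1,0.8,0,0,0,0],[0.4,0.1,0,0,0,0],[0,0,0,0,0,0]]]}}

```text
t: 22.55
eef_pos: [0.5897, -0.2709, 0.1853]
orientation: [3.142, 0.001, -0.574]
force: [-0.1, 0.4, -4.4]
opening: 0.0651
grasp_force: 49.8
```

Emit:
{"fn": "drive_tool", "kwargs": {"targets": [[[0,0,1,0,0,0],[0,0,1,0,0,0],[0,0,0,0,0,0],[0,0,0,0,0,0]]]}}

```text
t: 22.95
eef_pos: [0.5897, -0.2705, 0.1655]
orientation: [3.142, 0.001, -0.573]
force: [1.2, -0.9, -3.6]
opening: 0.0651
grasp_force: 49.8
```

```bash
python3 - <<'E'
from h import *
go(.588,-.270,.0894)
S,s=shot("side","s8");T,t=shot("top","t8")
cv2.imwrite("pics/car.png",s[230:430,250:500,::-1])
E
```

```text
at [ 0.5897 -0.2705  0.1655] yaw -32.84 shift cm [-0.16  0.05  7.61] turn None tool z [-8.e-04  4.e-04 -1.e+00] q6 96.1 t 22.95
```

Emit:
{"fn": "drive_tool", "kwargs": {"targets": [[[-0.1,0,1,0,0,0],[0,0,1,0,0,0],[0,0,1,0,0,0],[0,0,1,0,0,0],[0,0,0.8,0,0,0],[0,0,0.6,0,0,0],[0,0,0.4,0,0,0],[0,0,0,0,0,0],[0,0,0,0,0,0]]]}}

```text
t: 23.95
eef_pos: [0.5893, -0.2706, 0.1083]
orientation: [-3.142, -0.0, -0.574]
force: [0.1, -0.5, -4.1]
opening: 0.0647
grasp_force: 49.8
```

Emit:
{"fn": "drive_tool", "kwargs": {"targets": [[[0,0,0.3,0,0,0],[0,0,0.3,0,0,0],[0,0,0.3,0,0,0],[0,0,0.2,0,0,0],[0,0,0,0,0,0],[0,0,0,0,0,0]]]}}

```text
t: 24.55
eef_pos: [0.5892, -0.2705, 0.097]
orientation: [3.142, 0.0, -0.574]
force: [0.7, 0.2, -3.1]
opening: 0.0651
grasp_force: 49.8
```

Emit:
{"fn": "drive_tool", "kwargs": {"targets": [[[0,0,0.2,0,0,0],[0,0,0.2,0,0,0],[0,0,0.1,0,0,0],[0,0,0,0,0,0],[0,0,0,0,0,0]]]}}

```text
t: 25.05
eef_pos: [0.5892, -0.2705, 0.0921]
orientation: [3.142, 0.0, -0.574]
force: [-0.0, 0.3, -5.2]
opening: 0.0648
grasp_force: 49.8
```

Emit:
{"fn": "drive_tool", "kwargs": {"targets": [[[0,0,0.1,0,0,0],[0,0,0.1,0,0,0],[0,0,0,0,0,0],[0,0,0,0,0,0]]]}}

```text
t: 25.45
eef_pos: [0.5891, -0.2705, 0.09]
orientation: [3.142, 0.0, -0.574]
force: [-1.2, -0.4, -4.0]
opening: 0.0652
grasp_force: 49.8
```

Emit:
{"fn": "drive_tool", "kwargs": {"targets": [[[0,0,0.1,0,0,0],[0,0,0.1,0,0,0],[0,0,0,0,0,0],[0,0,0,0,0,0]]]}}

```text
t: 25.85
eef_pos: [0.5893, -0.2707, 0.0887]
orientation: [3.141, -0.0, -0.574]
force: [-4.6, 1.7, 7.6]
opening: 0.0648
grasp_force: 49.9
```

Emit:
{"fn": "drive_tool", "kwargs": {"targets": [[[0,0,0.1,0,0,0],[0,0,0.1,0,0,0],[0,0,0,0,0,0],[0,0,0,0,0,0]]]}}

```text
t: 26.25
eef_pos: [0.5894, -0.2708, 0.087]
orientation: [3.141, -0.0, -0.574]
force: [-4.7, 0.5, 10.0]
opening: 0.0653
grasp_force: 49.9
```

The tub touched the floor at the expected height (TCP about 89 mm). I back off the extra push, then release gently.

Emit:
{"fn": "drive_tool", "kwargs": {"targets": [[[0,0,-0.1,0,0,0],[0,0,-0.1,0,0,0],[0,0,0,0,0,0],[0,0,0,0,0,0]]]}}

```text
t: 26.65
eef_pos: [0.5893, -0.2707, 0.0889]
orientation: [3.141, -0.0, -0.574]
force: [-4.6, 0.7, 8.6]
opening: 0.0652
grasp_force: 49.9
```

Emit:
{"fn": "drive_tool", "kwargs": {"targets": [[[0,0,0,0,0,0],[0,0,0,0,0,0],[0,0,0,0,0,0],[0,0,0,0,0,0],[0,0,0,0,0,0],[0,0,-2,0,0,0],[0,0,-3,0,0,0],[0,0,-4,0,0,0],[0,0,-3,0,0,0],[0,0,0,0,0,0],[0,0,0,0,0,0]]], "jaw": 9.1}}

```text
t: 27.75
eef_pos: [0.5893, -0.2705, 0.2083]
orientation: [-3.141, -0.001, -0.574]
force: [-0.6, 0.7, -0.9]
opening: 0.0913
grasp_force: 0.0
```

```bash
python3 - <<'E'
from h import *
C,w=shot("wrist","w9");S,s=shot("side","s9")
x,y=proj(C,[(.589,-.270,.115)])[0].astype(int);u,v=proj(S,[(.589,-.27,.06)])[0].astype(int)
o=np.hstack([cv2.resize(w[y-110:y+60,x-85:x+85,::-1],(400,400)),cv2.resize(s[v-60:v+60,u-60:u+60,::-1],(400,400))]);cv2.imwrite("pics/fin.png",o);print(x,y)
E
```

```text
314 241
```

View pics/fin.png

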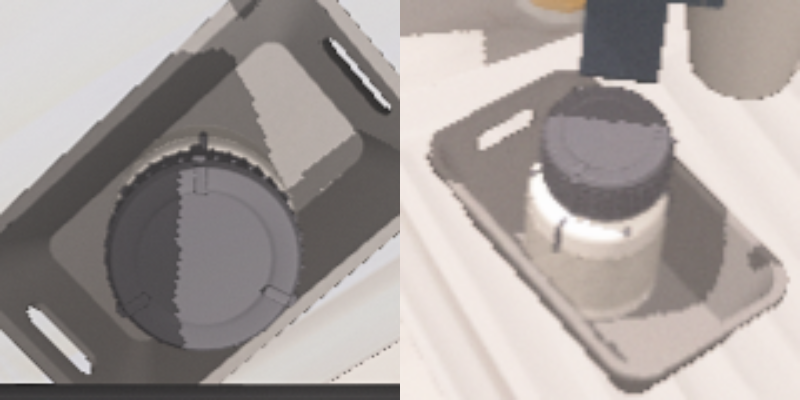

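The wrist view shows the cap rib (crop 201,180) over its bar (202,140). The cap centre is within about 1 mm of the target, and the tub stands on the floor between the walls. The robot is clear, so I hand in.

```bash
python3 -c "
from station import manip
print(manip.job_done())"
```

```text
the job is handed in; nothing more can be done
None
```

The tablet is back in the tub, the cap is locked, and the closed tub stands upright in the sink caddy; I handed the job in at about 28 s, no verdict was returned, and I viewed 11 pictures, one over the limit of 10.

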